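# Empty the battery charging dock and start its storage programme

### The job

Switch the charging dock off by turning its dial back to 0; then, with the dial left off, draw every battery pack out sideways through the front of its bay and lay them flat, side by side and not piled, in the round brass tray. When all the packs are in the tray, turn the dial clockwise to 4, the fourth click from off, and start the storage programme with the slim white remote: hold its nose pointing straight at the little black receiver on top of the dock, level with it and within about 15 cm, steady for 2 seconds. Finally lay the white remote flat across the middle of the woven coaster, and leave the two black remotes where they are.

Things in the scene. Friction and masses are not known exactly. Their poses are not given: they have to be found in the camera images.
- dock: battery charging dock, a flat white box fixed to the table, 150 (x) x 250 (y) x 45 (z) mm; origin at table height, 5 mm in -x from the centre of its footprint; x points from its front to its back, z up. Its front face is at x = -70 mm. Three bays open in the front at y = -78, 0 and +78 mm: each 30 mm wide, 25 mm high (floor 12 mm above the table, roof from 37 to 45 mm) and 50 mm deep, closed at the top and back; packs come out only along the dock's -x.
- dial (a joint): the dock's rotary switch, rad: 0 = off, increases clockwise seen from above, one click every pi/6 (30 degrees), clicks 0 to 6, with stops just beyond 0 and 6. A spring detent of about 0.1 N m pulls it into the nearest click when let go. Click 4 is 2.094.
- dial_grip (a point): on the dial's axis at the height to grip, 76 mm above the table, at x = 30, y = 0 mm of the dock. The dial is a black bar 44 mm long, 14 mm wide and 34 mm high (top 86 mm above the table) standing on a 48 mm disc, whose top is 54 mm above the table. At 0 the bar lies along the dock's x with its white pointer line towards the dock's front (-x), where the scale has a double long stroke; short strokes mark clicks 1 to 6. The point's own axes turn with the bar: x is along the bar.
- pack0: battery pack, a black plastic block with a grey band near its outer end, 78 long x 26 wide x 20 high mm, 70 g; origin at its centre, x along its length, z up; as it starts in its bay, its x axis is parallel to the dock's, its -x end stands 30 to 34 mm out of the dock's front, and its underside is 12 mm above the table. All packs are alike; None throughout if absent at this start.
- pack1: another battery pack, a black plastic block with a grey band near its outer end, 78 long x 26 wide x 20 high mm, 70 g; origin at its centre, x along its length, z up; as it starts in its bay, its x axis is parallel to the dock's, its -x end stands 30 to 34 mm out of the dock's front, and its underside is 12 mm above the table. All packs are alike; None throughout if absent at this start.
- pack2: another battery pack, a black plastic block with a grey band near its outer end, 78 long x 26 wide x 20 high mm, 70 g; origin at its centre, x along its length, z up; as it starts in its bay, its x axis is parallel to the dock's, its -x end stands 30 to 34 mm out of the dock's front, and its underside is 12 mm above the table. All packs are alike; None throughout if absent at this start.
- tray: loose round brass tray, 0.7 kg; origin at the centre of its underside; floor 3 mm thick, flat inside to a radius of 115 mm, flared rim of outer radius 137 mm and 20 mm height
- receiver (a point): the infrared receiver, a black dome 18 mm across on top of the dock near its front edge, between the middle and the +y bay; this point is 50 mm above the table, at x = -55, y = 39 mm of the dock
- handset: the slim white remote control, 130 (x) x 36 (y) x 18 (z) mm, 100 g, lying on the table; origin at its centre; +x points out of its nose, the end with the dark window. Aimed well, the receiver lies straight ahead on its x axis, the nose 3 to 15 cm away
- coaster: round woven coaster fixed to the table, 110 mm across, 6 mm thick; origin at the centre of its underside
- remote_black: loose black remote control, 190 x 48 x 18 mm, origin at the centre of its underside; to be left alone
- remote_small: loose small black remote control, 120 x 36 x 18 mm, origin at the centre of its underside; to be left alone

How it is judged:
On the way, in this order (a step that is already met when the one before it is completed fails the run):
1. the dial is turned to 0 (off) while all packs are still in their bays (value of joint dial below 0.12 rad and x of each of pack0, pack1, pack2 in the frame of dock above -0.08 m), for 0.3 s.
2. all packs lie in the tray, with the dial still at 0 (value of joint dial below 0.12 rad and horizontal distance between each of pack0, pack1, pack2 and tray below 0.1 m and z of each of pack0, pack1, pack2 in the frame of tray below 0.026 m and linear speed of each of pack0, pack1, pack2 below 0.03 m/s), for 0.3 s.
3. the dial is set to click 4, with the packs in the tray (value of joint dial between 1.974 and 2.214 rad and horizontal distance between each of pack0, pack1, pack2 and tray below 0.1 m and z of each of pack0, pack1, pack2 in the frame of tray below 0.026 m and linear speed of each of pack0, pack1, pack2 below 0.03 m/s), for 0.3 s.
4. the white remote is held steady, pointing at the receiver, with the dial at click 4 and the packs in the tray (all of step 3 and x of receiver in the frame of handset between 0.07 and 0.24 m and y of receiver in the frame of handset between -0.02 and 0.02 m and z of receiver in the frame of handset between -0.025 and 0.025 m and linear speed of handset below 0.03 m/s), for 1 s.
At the end, for the whole second after the job is handed in: the dial rests at click 4 (2.094 rad within 0.12); every pack present lies at rest in the level tray, centre within 100 mm of the tray's centre and under 26 mm above its underside (not piled); the white remote lies flat and released, its centre within 35 mm of the coaster's (all of step 3 and velocity of joint dial below 0.1 rad/s and angle between tray's own z axis and vertical below 0.1 rad and linear speed of each of tray, handset below 0.02 m/s and horizontal distance between handset and coaster below 0.035 m and height (world z) of handset below 0.024 m); the robot touches nothing.
It fails at once if a bystander (remote black) is pushed more than 40 mm (distance of remote_black from where it was at the start of the episode above 0.04 m).
It fails at once if a bystander (remote small) is pushed more than 40 mm (distance of remote_small from where it was at the start of the episode above 0.04 m).
Of pack0, pack1, pack2 only 2 to 3 are there at a start; the rules pass over those that are not, and their reading is None.
At some moment in a run one of tray, handset may be knocked a few centimetres aside while the robot is not near it.
Once in a run the grip may slacken for a moment while it holds something.
It also fails if it takes over 208 s, if anything falls off the work surface, if the arm or the gripper's body presses on something with over 40 N, if the wrist force passes 120 N, or if a joint passes its speed limit or range.

### The arm

A 6-joint arm with a two-finger parallel gripper is mounted at the origin on the work surface. World frame = base frame: x ahead of the robot, y to its left, z up, the work surface at z = 0. Lengths are in m, angles in rad, forces in N, time in s.
With the tool pointing down it reaches from about 0.35 to 0.775 m from the base axis. Payload 7.3 kg.
Tool frame: the origin (TCP) lies between the finger pads; the fingertips stand 8 mm ahead of it and the grasp point (between the pads) lies 11 mm behind it (robot.nose_length is the distance from the TCP to the fingertips, in m); z points along the fingers, y is the line along which they close (so a half turn about z gives the same grasp; the last joint's range is limited). The gripper opens to 92 mm and grips with 3 to 60 N. Pads are 19 mm wide; open, the fingers measure 130 mm over their backs; the gripper's body (75 mm by 190 mm) begins 47 mm behind the grasp point.
Start: joints at [1.127, 0.342, 1.524, -0, 1.275, -0.146], TCP at [0.154, 0.502, 0.235] pointing down, gripper open.
Joint ranges: [-2.53, 2.53], [-0.77, 2.02], [0.04, 2.7], [-1, 4.14], [0.28, 2.66], [-3.11, 3.11]. Speed limits (rad/s): [2.57, 2.57, 3.14, 3.14, 3.14, 3.14].

### API

Orientations are given as [roll, pitch, yaw] about the fixed x, y, z axes, in that order (R = Rz(yaw) Ry(pitch) Rx(roll)).
In Python, from cell import robot gives the robot as it stands. The module is installed in compiled form; this text tells all that it offers.
- The arm moves only by the shell command python3 -m jog 'ROWS' [FORCE]. ROWS is JSON, a list that holds one entry, the list of rows, each a list of 5 numbers: the gripper's target within -1 to 1 (fully open at 1, half-way at 0, shut at -1), then the shift along the tool's x, y, z in m, then the turn about the tool's z in rad. A call has 1 to 5 rows; each row is the pose to reach, as a shift and turn from the pose commanded when the call began, along the tool's axes at that moment; what a row does not reach only later rows make up. A row lasts 1/12 s, in which the tool goes at most 41.7 mm and 7.16 degrees, less where a joint would pass 70% of its speed; a pose out of reach is approached as far as the arm can. A call with a gripper value outside its range is refused whole. The fingers move at their own pace and stop on an object; FORCE is the grip in N (left out, the last holds). Time passes only in rows, so rows that repeat a pose let the fingers close. It gives the time, the measured TCP pose, the force, the opening and the grip force at its end, in the units of the state.
- robot.observe(): the state, without advancing time (a new reading comes with each control period).
- robot.read_camera(name): name is "scene" or "top"; returns the picture (420x560x3 uint8, red, green, blue); there is no depth.
- robot.camera_model(name): a dict with "camera_matrix" (3x3 intrinsics, pixels), "dist_coeffs" ([k1, k2, p1, p2, k3] as OpenCV has them; the pictures are not rectified), "position" and "attitude" of the camera in the world. Camera axes: x right, y down, z forward; pixel columns grow to the right and rows downward; lengths in m; the calibration is good to about 2 mm. A picture is of the moment at which its call begins. camera_model takes no time and is no camera call.
- robot.hand_in(): hands the job in; it is judged then, once.
The state is a dict: "time": time; "qpos": joint angles; "qvel": joint speeds; "joint_efforts": joint torques, N m; "tool_pos": TCP position; "tool_rot": TCP orientation; "contact_force": force on the tool from outside, world axes, zero at the start; "torque": the same for the moment, N m; "opening": finger opening in m; "grip_force": force on a finger pad.
Only numpy, scipy, OpenCV 4.12 (cv2) and the standard library are available. Lean on these libraries where they do the work, as an engineer would, in place of code of your own. Each camera call takes 0.05 s, during which the arm holds its last target. There are 200 camera calls.

## Working session

There is one attempt and no reset: what is moved stays moved. The work goes in short steps, Python scripts to look and compute and a shell command to move; the robot and the scene stay as the last step left them, time stands still between calls to the robot, and variables do not carry over. Pictures are saved under pics/ and viewed, at most 14 in all, crops included, and the job is handed in when it is done.

```bash
mkdir -p pics; ls; python3 - <<'E'
from cell import robot
import cv2
print(robot.observe())
for n in("scene","top"):
    m=robot.camera_model(n);print(n,m)
    cv2.imwrite(f"pics/{n}0.png",cv2.resize(robot.read_camera(n)[:,:,::-1],(800,600),interpolation=cv2.INTER_CUBIC))
E
```

```text
pics
{'time': 0.0, 'qpos': array([ 1.12701699e+00,  3.42717264e-01,  1.52504325e+00,  1.92202574e-05,
        1.27539723e+00, -1.46003777e-01]), 'qvel': array([ 0.00027772,  0.00113083, -0.00111491,  0.0001497 ,  0.00043287,
        0.00126893]), 'joint_efforts': array([-3.45735258e-03, -4.31248856e+01, -2.44217670e+01,  7.14094844e-02,
        5.61678526e-02, -1.46672051e-04]), 'tool_pos': array([0.15383088, 0.50153237, 0.23403864]), 'tool_rot': array([-3.14004690e+00, -2.45880522e-04,  2.84381130e+00]), 'contact_force': array([-0.32516583, -0.73676039,  0.36163601]), 'torque': array([-0.01660402,  0.05873538, -0.03037793]), 'grip_force': 0.0, 'opening': 0.09157220541253132}
scene {'camera_matrix': array([[488.5452644 ,   0.        , 284.47509921],
       [  0.        , 488.5452644 , 213.65286296],
       [  0.        ,   0.        ,   1.        ]]), 'dist_coeffs': array([-0.08748923,  0.        ,  0.        ,  0.        ,  0.        ]), 'position': array([1.42992199, 0.44323494, 0.75825372]), 'attitude': array([-2.17797865,  0.00392724,  2.01811212])}
top {'camera_matrix': array([[387.22410429,   0.        , 280.27952539],
       [  0.        , 387.22410429, 205.41756719],
       [  0.        ,   0.        ,   1.        ]]), 'dist_coeffs': array([-0.04626088,  0.        ,  0.        ,  0.        ,  0.        ]), 'position': array([0.48081172, 0.01498978, 0.9279378 ]), 'attitude': array([-3.03318673,  0.03418703, -1.59718611])}
```

View pics/top0.png

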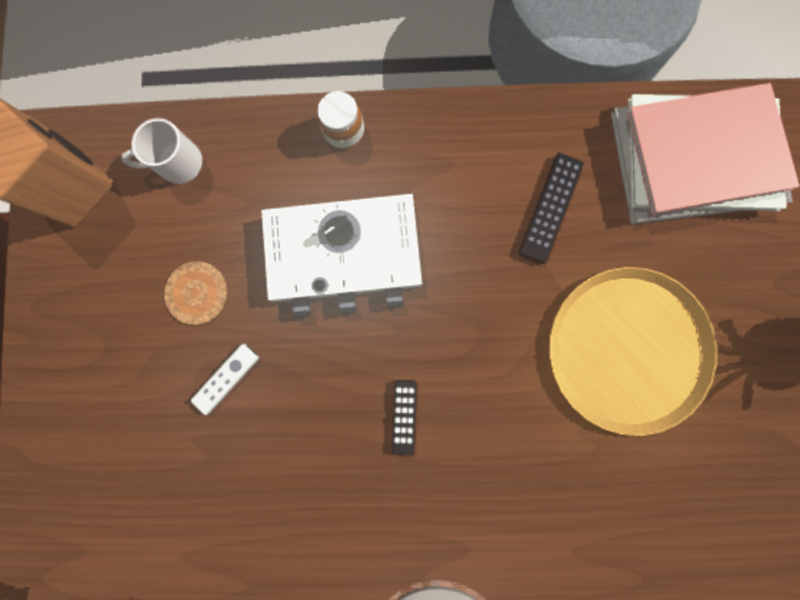

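View pics/scene0.png

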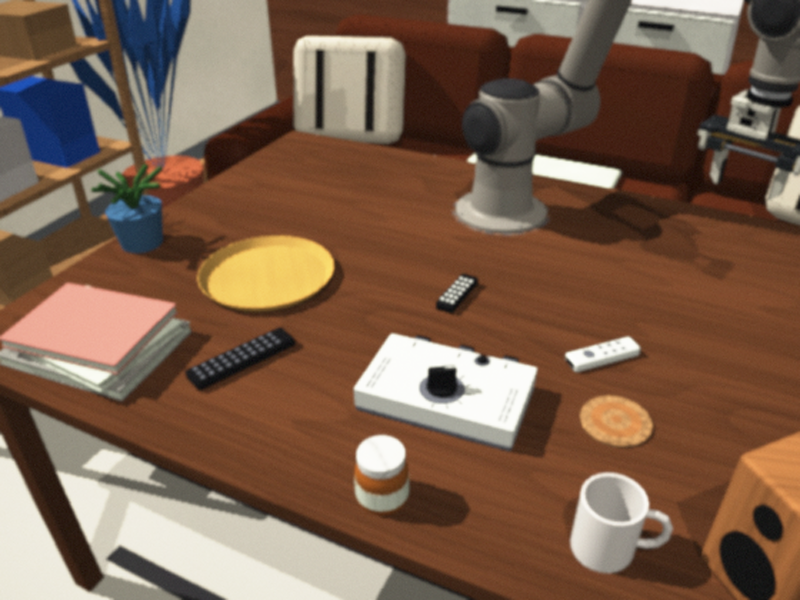

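The top view shows dock corners near (263,210), (413,195), (421,284) and (268,299), with the dial at (340,230) and its pointer to the lower left. Three packs are present at (301,310), (348,307) and (395,299). The tray is at (633,352), the white remote at (225,380) with its dark spot to the upper right, and the coaster at (196,293). Next I'll zoom in on both views.

```bash
cat > h.py <<'E'
import numpy as np, cv2
from scipy.spatial.transform import Rotation as R
from cell import robot
def ray(n,uv):
    m=robot.camera_model(n); K,d=m["camera_matrix"],m["dist_coeffs"]
    p=cv2.undistortPoints(np.array([[uv]],float),K,d)[0,0]
    v=R.from_euler('xyz',m["attitude"]).as_matrix()@np.array([p[0],p[1],1]); return m["position"],v/np.linalg.norm(v)
def onz(n,uv,z):
    o,v=ray(n,uv); return o+v*(z-o[2])/v[2]
def tri(a,b):
    (o1,v1),(o2,v2)=ray("top",a),ray("scene",b)
    A=np.c_[v1,-v2]; s=np.linalg.lstsq(A,o2-o1,rcond=None)[0]
    p,q=o1+s[0]*v1,o2+s[1]*v2; return (p+q)/2,np.linalg.norm(p-q)
def proj(n,P):
    m=robot.camera_model(n); Rm=R.from_euler('xyz',m["attitude"]).as_matrix().T
    return cv2.projectPoints(np.atleast_2d(np.array(P,float)),Rm,-Rm@m["position"],m["camera_matrix"],m["dist_coeffs"])[0][:,0]
def crop(n,x,y,w,h,W,H,im=None):
    im=robot.read_camera(n)[:,:,::-1] if im is None else im
    return cv2.resize(im[y:y+h,x:x+w],(W,H),interpolation=cv2.INTER_CUBIC)
E
python3 - <<'E'
from h import *
a=crop("top",110,130,200,165,800,660)[:600]   # scale 4
b=crop("scene",240,225,220,110,800,400)
cv2.imwrite("pics/t1.png",a); cv2.imwrite("pics/s1.png",b)
g=lambda u,v:((u+.5)*.7-.5,(v+.5)*.7-.5)
for uv,z in [((263,210),.045),((413,195),.045),((420,283),.045),((268,299),.045),((196,293),.006),((633,352),.01)]:
    print(uv,onz("top",g(*uv),z).round(4))
E
```

```text
(263, 210) [0.7238 0.2667 0.045 ]
(413, 195) [0.7398 0.018  0.045 ]
(420, 283) [0.594 0.011 0.045]
(268, 299) [0.5755 0.2581 0.045 ]
(196, 293) [0.5937 0.3938 0.006 ]
(633, 352) [ 0.4738 -0.3354  0.01  ]
```

View pics/t1.png

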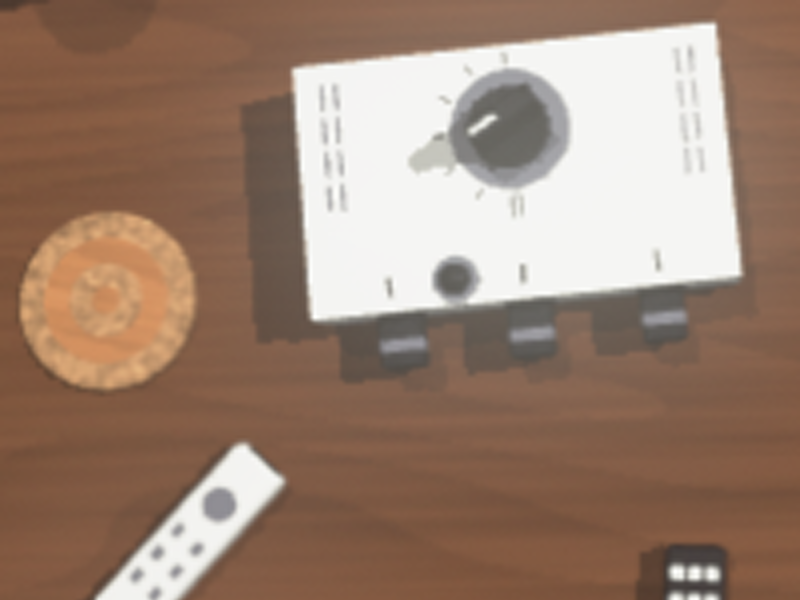

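View pics/s1.png

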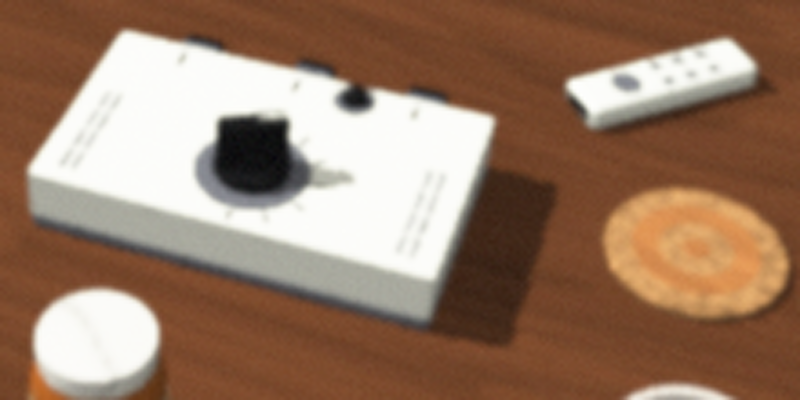

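The zooms show these points:
- **Remote:** the nose is its upper-right end, at (243,443)–(285,480) in the top crop. The dark window shows at (575,100) in the scene crop.
- **Dial:** the pointer line runs from (496,117) to (470,132), about click 2.
- **Packs:** their outer ends are near (404,365), (532,355) and (665,338).

Now I'll fit poses.

```bash
python3 - <<'E'
from h import *
from scipy.optimize import least_squares
T=lambda u,v:((u+.5)/4-.5+110,(v+.5)/4-.5+130)
S=lambda u,v:((u+.5)*.275-.5+240,(v+.5)*.275-.5+225)
g=lambda u,v:((u+.5)*.7-.5,(v+.5)*.7-.5)
C=np.array([[.08,.125],[.08,-.125],[-.07,-.125],[-.07,.125]])
t=np.array([T(293,68),T(716,23),T(741,275),T(311,320)]); s=np.array([S(430,280),S(30,172),S(125,30),S(495,118)])
def W(p,z=None): 
    c,sn=np.cos(p[2]),np.sin(p[2]); return np.c_[C@np.array([[c,sn],[-sn,c]])+p[:2],np.full(4,p[3])]
f=lambda p:np.r_[(proj("top",W(p))-t).ravel(),(proj("scene",W(p))-s).ravel()]
r=least_squares(f,[.66,.14,.05,.045]);p=r.x;print("dock",p.round(4),"res",f(p).round(1))
ft=lambda q:(proj("top",W([*q,.045]))-t).ravel()
q=least_squares(ft,p[:3]).x;print("top only",q.round(4))
c,sn=np.cos(p[2]),np.sin(p[2])
w=lambda x,y:np.array([p[0]+c*x-sn*y,p[1]+sn*x+c*y])
L=lambda P:(np.array([[c,sn],[-sn,c]])@(np.array(P)[:2]-p[:2])).round(4)
print("dial",w(.03,0),"rec",w(-.055,.039))
a,b=onz("top",T(496,117),.086),onz("top",T(470,132),.086)
print("pointer local",L(a),L(b),"disc",L(onz("top",T(510,128),.054)))
d=L(b)-L(a);print("angle from -x cw deg",np.degrees(np.arctan2(d[1],-d[0])), "tip-from-centre",np.degrees(np.arctan2(L(b)[1],-(L(b)[0]-.03))))
print("rec meas",L(onz("top",T(455,276),.05)), tri(T(455,276),S(355,95)))
for n,e in (("0",[(380,350),(428,345)]),("1",[(511,340),(554,335)]),("2",[(642,325),(686,317)])):
    print("pack band",[L(onz("top",T(*x),.032)) for x in e])
print("coaster",onz("top",T(108,300),.006),tri(T(108,300),S(697,250)))
ns=[tri(T(243,443),S(568,80)),tri(T(285,480),S(590,122))]
print("nose",ns)
cr=[onz("top",x,.018) for x in (T(243,443),T(285,480),g(206,415),g(191,402))]
cr=np.array(cr);print("handset",cr.round(4),cr.mean(0),np.linalg.norm(cr[0]-cr[3]),np.linalg.norm(cr[0]-cr[1]))
d=cr[0]+cr[1]-cr[2]-cr[3];print("yaw",np.degrees(np.arctan2(d[1],d[0])))
# tray rim ellipse edges
for l,r_ in (((549,352),(717,352)),((633,267),(633,436))):
    print(onz("top",g(*l),.02),onz("top",g(*r_),.02))
print("small rem",onz("top",g(404,417),.018),"black",[onz("top",g(*x),.018) for x in((567,155),(535,262))])
E
```

```text
dock [0.6532 0.1387 0.0691 0.0456] res [ 0.1 -0.  -0.3  0.2 -0.2  0.4 -0.2 -0.2  0.6 -0.2 -0.7 -0.3 -0.3  0.3
 -0.5  0.2]
top only [0.6535 0.1384 0.0719]
dial [0.68310824 0.14078115] rec [0.5956192  0.17382152]
pointer local [0.0277 0.002 ] [0.0208 0.0172] disc [ 0.0283 -0.0012]
angle from -x cw deg 65.58445165231454 tip-from-centre 61.85839876773828
rec meas [-0.0538  0.0381] (array([0.59640558, 0.17344736, 0.05116613]), np.float64(0.0014386457744724511))
pack band [array([-0.0904,  0.0886]), array([-0.0902,  0.0602])]
pack band [array([-0.092 ,  0.0114]), array([-0.0916, -0.0139])]
pack band [array([-0.0908, -0.0656]), array([-0.0887, -0.0915])]
coaster [0.59452722 0.39492687 0.006     ] (array([0.59425577, 0.39629529, 0.00546438]), np.float64(0.0022575233481119013))
nose [(array([0.50640251, 0.2942112 , 0.04049906]), np.float64(0.010846435929839462)), (array([ 0.48045345,  0.29772438, -0.0160465 ]), np.float64(0.012960134245916494))]
handset [[0.5051 0.3067 0.018 ]
 [0.4826 0.2814 0.018 ]
 [0.3891 0.3699 0.018 ]
 [0.4107 0.3954 0.018 ]] [0.44688451 0.33836079 0.018     ] 0.12948391652073998 0.033830093042337195
yaw -43.32033894926443
[ 0.47791165 -0.19516848  0.02      ] [ 0.46948864 -0.46907313  0.02      ]
[ 0.61317703 -0.34139093  0.02      ] [ 0.33991784 -0.32294122  0.02      ]
small rem [0.3796499  0.04330097 0.018     ] black [array([ 0.80874742, -0.24508108,  0.018     ]), array([ 0.6267416 , -0.18060218,  0.018     ])]
```

```bash
cat > plan.py <<'E'
# plan.py x y z yawdeg : shift in tool axes and turn to reach target (tool down)
import sys
from h import *
o=robot.observe();a=[float(v) for v in sys.argv[1:]]
M=R.from_euler('xyz',o['tool_rot']).as_matrix()
print("t %.2f"%o['time'],"pos",o['tool_pos'].round(4),"yaw %.2f"%np.degrees(o['tool_rot'][2]),"q",o['qpos'].round(2),"F",o['contact_force'].round(1),"open %.4f grip %.1f"%(o['opening'],o['grip_force']))
if a:
    s=M.T@(np.array(a[:3])-o['tool_pos']); t=(np.degrees(o['tool_rot'][2])-a[3]+180)%360-180
    print("shift",s.round(4),"turn %.4f rad (%.1f deg)"%(np.radians(t),t))
E
J="python3 -m jog"
$J '[[[1,-0.153,-0.047,0.02,0],[1,-0.153,-0.047,0.02,0],[1,-0.153,-0.047,0.02,0],[1,-0.153,-0.047,0.02,0],[1,-0.153,-0.047,0.02,0]]]'
$J '[[[1,-0.153,-0.047,0.02,0],[1,-0.153,-0.047,0.02,0],[1,-0.153,-0.047,0.02,0],[1,-0.153,-0.047,0.02,0],[1,-0.153,-0.047,0.02,0]]]'
$J '[[[1,-0.153,-0.047,0.02,0],[1,-0.153,-0.047,0.02,0],[1,-0.153,-0.047,0.02,0],[1,-0.153,-0.047,0.02,0],[1,-0.153,-0.047,0.02,0]]]'
$J '[[[1,-0.153,-0.047,0.02,0],[1,-0.153,-0.047,0.02,0],[1,-0.153,-0.047,0.02,0],[1,-0.153,-0.047,0.02,0],[1,-0.153,-0.047,0.02,0]]]'
$J '[[[1,0,0,0,0.34],[1,0,0,0,0.34],[1,0,0,0,0.34],[1,0,0,0,0.34],[1,0,0,0,0.34]]]'
$J '[[[1,0,0,0,0.34],[1,0,0,0,0.34],[1,0,0,0,0.34],[1,0,0,0,0.34],[1,0,0,0,0.34]]]'
python3 plan.py 0.6831 0.1408 0.066 124
```

```text
time: 0.62
tool_pos: [0.2907, 0.4087, 0.2137]
tool_rot: [-3.14, 0.001, 2.839]
contact_force: [-0.7, 0.6, 0.6]
opening: 0.0915
grip_force: 0.0
time: 1.03
tool_pos: [0.4232, 0.3189, 0.1937]
tool_rot: [-3.14, 0.001, 2.839]
contact_force: [0.0, -0.2, 0.7]
opening: 0.0916
grip_force: 0.0
time: 1.45
tool_pos: [0.5555, 0.2289, 0.1732]
tool_rot: [-3.141, 0.001, 2.839]
contact_force: [-1.8, 0.2, 0.4]
opening: 0.0915
grip_force: 0.0
time: 1.87
tool_pos: [0.6872, 0.1386, 0.1521]
tool_rot: [-3.14, 0.0, 2.839]
contact_force: [-1.2, 0.8, -0.1]
opening: 0.092
grip_force: 0.0
time: 2.28
tool_pos: [0.6833, 0.1438, 0.1547]
tool_rot: [-3.141, -0.001, 2.507]
contact_force: [0.0, 0.5, 0.2]
opening: 0.0917
grip_force: 0.0
time: 2.7
tool_pos: [0.6837, 0.1431, 0.1548]
tool_rot: [3.142, -0.0, 2.169]
contact_force: [0.7, -0.6, 0.9]
opening: 0.0918
grip_force: 0.0
t 2.70 pos [0.6837 0.1431 0.1548] yaw 124.27 q [ 0.1   0.73  1.08  0.    1.33 -0.5 ] F [ 0.7 -0.6  0.9] open 0.0918 grip 0.0
shift [-0.0016 -0.0018  0.0888] turn 0.0047 rad (0.3 deg)
```

```bash
J="python3 -m jog"
$J '[[[1,-0.0015,-0.002,0.05,0],[1,-0.0015,-0.002,0.07,0],[1,-0.0015,-0.002,0.089,0],[1,-0.0015,-0.002,0.089,0],[1,-0.0015,-0.002,0.089,0]]]'
$J '[[[-1,0,0,0,0],[-1,0,0,0,0],[-1,0,0,0,0],[-1,0,0,0,0],[-1,0,0,0,0]]]' 20
$J '[[[-1,0,0,0,0],[-1,0,0,0,0],[-1,0,0,0,0],[-1,0,0,0,0],[-1,0,0,0,0]]]' 20
python3 plan.py 0.6831 0.1408 0.066 184
```

```text
time: 3.12
tool_pos: [0.6826, 0.1404, 0.0651]
tool_rot: [-3.14, -0.001, 2.167]
contact_force: [1.2, -0.1, 0.6]
opening: 0.092
grip_force: 0.0
time: 3.53
tool_pos: [0.6835, 0.1403, 0.0667]
tool_rot: [3.14, 0.001, 2.164]
contact_force: [-0.6, -0.1, -0.2]
opening: 0.0628
grip_force: 0.0
time: 3.95
tool_pos: [0.6831, 0.1402, 0.0657]
tool_rot: [3.142, -0.0, 2.164]
contact_force: [-0.1, 1.0, -0.8]
opening: 0.0298
grip_force: 0.0
t 3.95 pos [0.6831 0.1402 0.0657] yaw 123.98 q [ 0.09  0.81  1.18  0.    1.15 -0.5 ] F [-0.1  1.  -0.8] open 0.0298 grip 0.0
shift [ 0.0005  0.0003 -0.0003] turn -1.0476 rad (-60.0 deg)
```

```bash
J="python3 -m jog"
$J '[[[-1,0,0,0,0],[-1,0,0,0,0],[-1,0,0,0,0],[-1,0,0,0,0],[-1,0,0,0,0]]]' 25
$J '[[[-1,0,0,0,-0.1],[-1,0,0,0,-0.2],[-1,0,0,0,-0.3],[-1,0,0,0,-0.4],[-1,0,0,0,-0.5]]]'
$J '[[[-1,0,0,0,-0.1],[-1,0,0,0,-0.2],[-1,0,0,0,-0.3],[-1,0,0,0,-0.4],[-1,0,0,0,-0.5]]]'
$J '[[[-1,0,0,0,-0.05],[-1,0,0,0,-0.05],[-1,0,0,0,-0.05],[-1,0,0,0,-0.05],[-1,0,0,0,-0.05]]]'
python3 plan.py 0.6831 0.1408 0.066 184
```

```text
time: 4.37
tool_pos: [0.6838, 0.1407, 0.0658]
tool_rot: [3.14, 0.0, 2.164]
contact_force: [4.4, 3.4, -3.3]
opening: 0.0138
grip_force: 25.0
time: 4.78
tool_pos: [0.6837, 0.1406, 0.0657]
tool_rot: [3.14, 0.001, 2.669]
contact_force: [4.3, 2.8, -1.8]
opening: 0.0139
grip_force: 25.0
time: 5.2
tool_pos: [0.6837, 0.1405, 0.0657]
tool_rot: [3.141, 0.001, -3.114]
contact_force: [4.2, 2.4, -2.1]
opening: 0.0137
grip_force: 25.0
time: 5.62
tool_pos: [0.6837, 0.1404, 0.0658]
tool_rot: [3.141, 0.001, -3.072]
contact_force: [5.0, 2.0, -2.2]
opening: 0.0136
grip_force: 25.0
t 5.62 pos [0.6837 0.1404 0.0658] yaw -175.99 q [ 0.09  0.81  1.18  0.    1.15 -1.55] F [ 5.   2.  -2.2] open 0.0136 grip 25.0
shift [ 0.0005  0.0004 -0.0002] turn 0.0002 rad (0.0 deg)
```

```bash
J="python3 -m jog"
$J '[[[0.2,0,0,0,0],[0.2,0,0,0,0],[0.2,0,0,0,0],[0.2,0,0,0,0],[0.2,0,0,0,0]]]' 
$J '[[[0.2,0,0,-0.02,0],[0.2,0,0,-0.05,0],[0.2,0,0,-0.055,0],[0.2,0,0,-0.055,0],[0.2,0,0,-0.055,0]]]' 
$J '[[[0.1,0.04,0,0,0],[0.1,0.08,0,0,0],[0.1,0.118,0,0,0],[0.1,0.118,0,0,0],[0.1,0.118,0,0,0]]]' 
python3 plan.py 0.5654 0.1326 0.014 184
python3 - <<'E'
from h import *
cv2.imwrite("pics/t2.png",np.hstack([crop("top",160,110,160,130,400,325),crop("scene",240,215,160,130,400,325)]))
E
```

```text
time: 6.03
tool_pos: [0.6829, 0.1401, 0.0658]
tool_rot: [-3.142, -0.0, -3.07]
contact_force: [-0.7, 0.4, 0.4]
opening: 0.0427
grip_force: 0.0
time: 6.45
tool_pos: [0.6829, 0.1402, 0.1206]
tool_rot: [3.142, 0.0, -3.07]
contact_force: [0.4, 0.2, -0.5]
opening: 0.0552
grip_force: 0.0
time: 6.87
tool_pos: [0.5622, 0.1317, 0.1191]
tool_rot: [-3.142, -0.005, -3.069]
contact_force: [0.8, 0.0, 0.4]
opening: 0.0503
grip_force: 0.0
t 6.87 pos [0.5622 0.1317 0.1191] yaw -175.85 q [ 0.1   0.55  1.53  0.    1.07 -1.55] F [0.8 0.  0.4] open 0.0503 grip 0.0
shift [-0.0038  0.0007  0.1051] turn 0.0027 rad (0.2 deg)
```

View pics/t2.png

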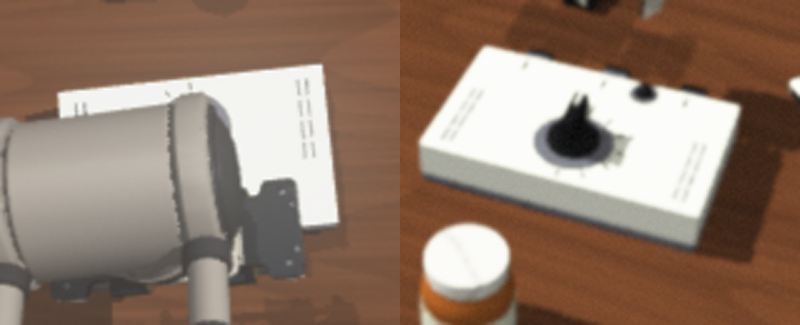

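The dial bar now lies along the dock's x axis, seen end-on at (575,120) in the scene crop, so it is off. Next is the middle pack.

```bash
J="python3 -m jog"
$J '[[[0.1,0,0,0.03,0],[0.1,0,0,0.06,0],[0.1,0,0,0.09,0],[0.1,0,0,0.105,0],[0.1,0,0,0.105,0]]]' 
python3 plan.py 0.5654 0.1326 0.014 184
$J '[[[-1,0,0,0,0],[-1,0,0,0,0],[-1,0,0,0,0],[-1,0,0,0,0],[-1,0,0,0,0]]]' 30
$J '[[[-1,0,0,0,0],[-1,0,0,0,0],[-1,0,0,0,0]]]'
$J '[[[-1,0.015,0,0,0],[-1,0.03,0,0,0],[-1,0.045,0,0,0],[-1,0.06,0,0,0],[-1,0.07,0,0,0]]]' 
$J '[[[-1,0,0,-0.02,0],[-1,0,0,-0.05,0],[-1,0,0,-0.07,0],[-1,0,0,-0.07,0],[-1,0,0,-0.07,0]]]' 
python3 plan.py 0.4515 -0.334 0.08 184
```

```text
time: 7.38
tool_pos: [0.5643, 0.1315, 0.0115]
tool_rot: [-3.141, -0.006, -3.07]
contact_force: [-1.1, -0.1, 1.0]
opening: 0.0506
grip_force: 0.0
t 7.38 pos [0.5643 0.1315 0.0115] yaw -175.88 q [ 0.1   0.7   1.61  0.    0.84 -1.55] F [-1.1 -0.1  1. ] open 0.0506 grip 0.0
shift [-0.0011  0.0011 -0.0025] turn 0.0021 rad (0.1 deg)
time: 7.8
tool_pos: [0.5664, 0.1319, 0.017]
tool_rot: [3.141, 0.003, -3.069]
contact_force: [-0.1, -0.5, 3.1]
opening: 0.0259
grip_force: 30.0
time: 8.05
tool_pos: [0.5664, 0.1319, 0.017]
tool_rot: [3.141, 0.003, -3.069]
contact_force: [-0.4, -0.7, 6.3]
opening: 0.0259
grip_force: 30.0
time: 8.47
tool_pos: [0.4939, 0.1266, 0.0157]
tool_rot: [3.142, -0.001, -3.069]
contact_force: [0.2, -0.8, -0.9]
opening: 0.0261
grip_force: 30.0
time: 8.88
tool_pos: [0.496, 0.1268, 0.0866]
tool_rot: [3.141, 0.002, -3.069]
contact_force: [0.5, 0.5, -1.7]
opening: 0.0257
grip_force: 30.0
t 8.88 pos [0.496  0.1268 0.0866] yaw -175.86 q [ 0.1   0.49  1.76  0.    0.9  -1.54] F [ 0.5  0.5 -1.7] open 0.0257 grip 30.0
shift [ 0.0777 -0.4564  0.0064] turn 0.0024 rad (0.1 deg)
```

```bash
J="python3 -m jog"
$J '[[[-1,0.026,-0.03,0,0],[-1,0.026,-0.065,0,0],[-1,0.026,-0.1,0,0],[-1,0.026,-0.135,0,0],[-1,0.026,-0.17,0,0]]]' 
$J '[[[-1,0.026,-0.035,0,0],[-1,0.026,-0.07,0,0],[-1,0.026,-0.105,0,0],[-1,0.026,-0.14,0,0],[-1,0.026,-0.17,0,0]]]' 
$J '[[[-1,0.026,-0.035,0,0],[-1,0.026,-0.07,0,0],[-1,0.026,-0.105,0,0],[-1,0.026,-0.14,0,0],[-1,0.026,-0.17,0,0]]]' 
python3 plan.py 0.4557 -0.3936 0.014 184
python3 - <<'E'
from h import *
cv2.imwrite("pics/t3.png",np.hstack([crop("top",340,160,200,160,400,320),crop("scene",110,130,200,160,400,320)]))
E
```

```text
time: 9.3
tool_pos: [0.4807, -0.0459, 0.0844]
tool_rot: [3.141, -0.003, -3.069]
contact_force: [0.8, 0.3, -0.0]
opening: 0.0256
grip_force: 30.0
time: 9.72
tool_pos: [0.4672, -0.2181, 0.0843]
tool_rot: [3.14, -0.002, -3.07]
contact_force: [1.0, 0.6, -0.3]
opening: 0.0258
grip_force: 30.0
time: 10.13
tool_pos: [0.4536, -0.3894, 0.0839]
tool_rot: [3.14, -0.002, -3.07]
contact_force: [-0.3, -0.2, 0.4]
opening: 0.0255
grip_force: 30.0
t 10.13 pos [ 0.4536 -0.3894  0.0839] yaw -175.92 q [-0.84  0.62  1.5  -0.    1.02 -2.48] F [-0.3 -0.2  0.4] open 0.0255 grip 30.0
shift [-0.0019 -0.0045  0.0699] turn 0.0013 rad (0.1 deg)
```

View pics/t3.png

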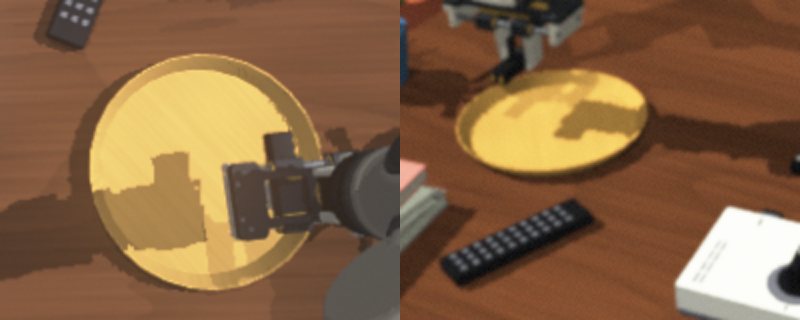

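The pack is held at (280,155) in the top crop, over the tray's right part. The tray has not moved (centre about (206,173)).

```bash
J="python3 -m jog"
$J '[[[-1,0,-0.003,0.025,0],[-1,0,-0.003,0.05,0],[-1,0,-0.003,0.065,0],[-1,0,-0.003,0.071,0],[-1,0,-0.003,0.071,0]]]' 
python3 plan.py 0.4557 -0.3936 0.014 184
$J '[[[0,0,0,0,0],[0,0,0,0,0],[0,0,0,0,0],[0,0,0,0,0],[0,0,0,0,0]]]' 
$J '[[[0,0,0,-0.03,0],[0,0,0,-0.06,0],[0,0,0,-0.09,0],[0,0,0,-0.09,0],[0,0,0,-0.09,0]]]' 
python3 plan.py 0.5600 0.2104 0.105 184
```

```text
time: 10.65
tool_pos: [0.4536, -0.3886, 0.0127]
tool_rot: [3.137, -0.003, -3.069]
contact_force: [0.4, -0.2, -0.9]
opening: 0.0258
grip_force: 30.0
t 10.65 pos [ 0.4536 -0.3886  0.0127] yaw -175.84 q [-0.84  0.72  1.55  0.    0.87 -2.48] F [ 0.4 -0.2 -0.9] open 0.0258 grip 30.0
shift [-0.0018 -0.0051 -0.0013] turn 0.0028 rad (0.2 deg)
time: 11.07
tool_pos: [0.455, -0.3906, 0.015]
tool_rot: [-3.141, 0.0, -3.069]
contact_force: [0.3, -0.2, 0.5]
opening: 0.0456
grip_force: 0.0
time: 11.48
tool_pos: [0.4556, -0.3914, 0.1068]
tool_rot: [-3.138, 0.003, -3.069]
contact_force: [-0.8, 0.0, -1.0]
opening: 0.0458
grip_force: 0.0
t 11.48 pos [ 0.4556 -0.3914  0.1068] yaw -175.86 q [-0.84  0.6   1.48  0.    1.06 -2.48] F [-0.8  0.  -1. ] open 0.0458 grip 0.0
shift [-1.475e-01  5.927e-01  2.000e-04] turn 0.0024 rad (0.1 deg)
```

```bash
J="python3 -m jog"
$J '[[[0.1,-0.037,0.03,0,0],[0.1,-0.037,0.07,0,0],[0.1,-0.037,0.11,0,0],[0.1,-0.037,0.148,0,0],[0.1,-0.037,0.148,0,0]]]' 
$J '[[[0.1,-0.037,0.037,0,0],[0.1,-0.037,0.074,0,0],[0.1,-0.037,0.111,0,0],[0.1,-0.037,0.148,0,0],[0.1,-0.037,0.148,0,0]]]' 
$J '[[[0.1,-0.037,0.037,0,0],[0.1,-0.037,0.074,0,0],[0.1,-0.037,0.111,0,0],[0.1,-0.037,0.148,0,0],[0.1,-0.037,0.148,0,0]]]' 
$J '[[[0.1,-0.037,0.037,0,0],[0.1,-0.037,0.074,0,0],[0.1,-0.037,0.111,0,0],[0.1,-0.037,0.148,0,0],[0.1,-0.037,0.148,0,0]]]' 
python3 plan.py 0.5600 0.2104 0.02 184
```

```text
time: 11.9
tool_pos: [0.4788, -0.2331, 0.1029]
tool_rot: [3.135, -0.005, -3.065]
contact_force: [-0.0, 0.6, -0.4]
opening: 0.0506
grip_force: 0.0
time: 12.32
tool_pos: [0.5051, -0.0841, 0.1033]
tool_rot: [3.138, -0.004, -3.065]
contact_force: [-1.0, 0.5, 0.4]
opening: 0.0502
grip_force: 0.0
time: 12.73
tool_pos: [0.532, 0.0655, 0.1035]
tool_rot: [3.139, -0.003, -3.064]
contact_force: [-1.3, -0.2, -0.2]
opening: 0.0503
grip_force: 0.0
time: 13.15
tool_pos: [0.5586, 0.2157, 0.1035]
tool_rot: [3.14, -0.001, -3.065]
contact_force: [-0.2, -0.9, 0.3]
opening: 0.0501
grip_force: 0.0
t 13.15 pos [0.5586 0.2157 0.1035] yaw -175.59 q [ 0.24  0.6   1.48  0.    1.06 -1.41] F [-0.2 -0.9  0.3] open 0.0501 grip 0.0
shift [-0.0011 -0.0056  0.0835] turn 0.0072 rad (0.4 deg)
```

```bash
J="python3 -m jog"
$J '[[[0.1,0,-0.003,0.03,0.006],[0.1,0,-0.003,0.05,0.006],[0.1,0,-0.003,0.05,0.006],[0.1,0,-0.003,0.05,0.006],[0.1,0,-0.003,0.05,0.006]]]' 
python3 plan.py 0.5600 0.2104 0.02 184
```

```text
time: 13.57
tool_pos: [0.5607, 0.2068, 0.0553]
tool_rot: [3.142, 0.001, -3.076]
contact_force: [0.1, -0.2, 0.0]
opening: 0.0506
grip_force: 0.0
t 13.57 pos [0.5607 0.2068 0.0553] yaw -176.25 q [ 0.23  0.66  1.53 -0.    0.95 -1.41] F [ 0.1 -0.2  0. ] open 0.0506 grip 0.0
shift [0.0004 0.0036 0.0353] turn -0.0044 rad (-0.2 deg)
```

```bash
J="python3 -m jog"
$J '[[[0.1,0,0.003,0.02,-0.003],[0.1,0,0.003,0.034,-0.003],[0.1,0,0.003,0.034,-0.003],[0.1,0,0.003,0.034,-0.003],[0.1,0,0.003,0.034,-0.003]]]' 
$J '[[[-1,0,0,0,0],[-1,0,0,0,0],[-1,0,0,0,0],[-1,0,0,0,0],[-1,0,0,0,0]]]' 30
$J '[[[-1,0,0,0,0],[-1,0,0,0,0],[-1,0,0,0,0]]]'
$J '[[[-1,0.015,0,0,0],[-1,0.03,0,0,0],[-1,0.045,0,0,0],[-1,0.06,0,0,0],[-1,0.07,0,0,0]]]' 
$J '[[[-1,0,0,-0.02,0],[-1,0,0,-0.05,0],[-1,0,0,-0.065,0],[-1,0,0,-0.065,0],[-1,0,0,-0.065,0]]]' 
python3 plan.py 0.4516 -0.3337 0.085 184
```

```text
time: 13.98
tool_pos: [0.5608, 0.2105, 0.0223]
tool_rot: [3.141, 0.002, -3.073]
contact_force: [1.0, 0.4, 0.1]
opening: 0.0506
grip_force: 0.0
time: 14.4
tool_pos: [0.5599, 0.2106, 0.0211]
tool_rot: [3.141, 0.001, -3.072]
contact_force: [-0.2, 0.1, 1.9]
opening: 0.0259
grip_force: 29.7
time: 14.65
tool_pos: [0.5599, 0.2106, 0.021]
tool_rot: [3.141, 0.0, -3.072]
contact_force: [-1.2, -0.8, 4.2]
opening: 0.0257
grip_force: 29.7
time: 15.07
tool_pos: [0.4882, 0.2056, 0.0203]
tool_rot: [-3.141, -0.002, -3.072]
contact_force: [-0.1, 0.3, -0.4]
opening: 0.026
grip_force: 29.7
time: 15.48
tool_pos: [0.4901, 0.2058, 0.086]
tool_rot: [3.141, 0.001, -3.072]
contact_force: [-0.2, -0.3, -1.8]
opening: 0.0263
grip_force: 29.7
t 15.48 pos [0.4901 0.2058 0.086 ] yaw -176.04 q [ 0.25  0.52  1.7   0.    0.92 -1.39] F [-0.2 -0.3 -1.8] open 0.0263 grip 29.7
shift [ 0.0757 -0.5355  0.0007] turn -0.0006 rad (-0.0 deg)
```

```bash
cat > tray.py <<'E'
from h import *
im=robot.read_camera("top"); hsv=cv2.cvtColor(im,cv2.COLOR_RGB2HSV)
m=cv2.inRange(hsv,(17,110,90),(32,255,255)); m[:, :330]=0
m=cv2.morphologyEx(m,cv2.MORPH_OPEN,np.ones((3,3),np.uint8))
c=max(cv2.findContours(m,cv2.RETR_EXTERNAL,cv2.CHAIN_APPROX_NONE)[0],key=cv2.contourArea)
(u,v),r=cv2.minEnclosingCircle(c); print("tray px",u,v,r,onz("top",(u,v),.02).round(4))
w=im[:,:,:].astype(int); m=((w.min(2)>165)).astype(np.uint8); m[:, 190:]=0; m[:180]=0; m[:,:90]=0
n,l,s,cc=cv2.connectedComponentsWithStats(m)
i=1+s[1:,4].argmax(); cn=cv2.findContours((l==i).astype(np.uint8),cv2.RETR_EXTERNAL,cv2.CHAIN_APPROX_NONE)[0][0]
b=cv2.boxPoints(cv2.minAreaRect(cn)); P=np.array([onz("top",x,.018) for x in b]); 
e=[P[1]-P[0],P[2]-P[1]]; e=max(e,key=np.linalg.norm)
print("handset",P.mean(0).round(4),"len",np.linalg.norm(P[1]-P[0]).round(4),np.linalg.norm(P[2]-P[1]).round(4),"axis deg",np.degrees(np.arctan2(e[1],e[0])).round(1))
E
python3 tray.py
```

```text
tray px 442.5740661621094 245.72222900390625 59.95655822753906 [ 0.4751 -0.3308  0.02  ]
handset [0.3131 0.3161 0.018 ] len 0.0309 0.0412 axis deg 179.8
```

```bash
J="python3 -m jog"
$J '[[[-1,0.019,-0.03,0,0],[-1,0.019,-0.06,0,0],[-1,0.019,-0.09,0,0],[-1,0.019,-0.12,0,0],[-1,0.019,-0.134,0,0]]]' 
$J '[[[-1,0.019,-0.03,0,0],[-1,0.019,-0.06,0,0],[-1,0.019,-0.09,0,0],[-1,0.019,-0.12,0,0],[-1,0.019,-0.134,0,0]]]' 
$J '[[[-1,0.019,-0.03,0,0],[-1,0.019,-0.06,0,0],[-1,0.019,-0.09,0,0],[-1,0.019,-0.12,0,0],[-1,0.019,-0.134,0,0]]]' 
$J '[[[-1,0.019,-0.03,0,0],[-1,0.019,-0.06,0,0],[-1,0.019,-0.09,0,0],[-1,0.019,-0.12,0,0],[-1,0.019,-0.134,0,0]]]' 
$J '[[[-1,0,0,0.025,0],[-1,0,0,0.035,0],[-1,0,0,0.035,0],[-1,0,0,0.035,0],[-1,0,0,0.035,0]]]' 
python3 plan.py 0.4506 -0.3327 0.013 184
```

```text
time: 15.95
tool_pos: [0.4793, 0.068, 0.0842]
tool_rot: [-3.141, -0.003, -3.074]
contact_force: [-0.1, 0.3, -0.6]
opening: 0.0258
grip_force: 29.7
time: 16.37
tool_pos: [0.4699, -0.067, 0.0843]
tool_rot: [3.141, -0.002, -3.074]
contact_force: [-0.4, 0.2, -0.7]
opening: 0.0258
grip_force: 29.7
time: 16.78
tool_pos: [0.4604, -0.2021, 0.0843]
tool_rot: [3.141, -0.001, -3.075]
contact_force: [-0.2, -1.0, -1.5]
opening: 0.0257
grip_force: 29.7
time: 17.2
tool_pos: [0.4508, -0.3369, 0.0843]
tool_rot: [3.141, -0.001, -3.074]
contact_force: [0.3, 0.3, -0.2]
opening: 0.026
grip_force: 29.7
time: 17.62
tool_pos: [0.4514, -0.3335, 0.0509]
tool_rot: [3.141, -0.0, -3.071]
contact_force: [-0.1, 0.7, -0.3]
opening: 0.0255
grip_force: 29.7
t 17.62 pos [ 0.4514 -0.3335  0.0509] yaw -175.98 q [-0.77  0.61  1.64  0.    0.89 -2.41] F [-0.1  0.7 -0.3] open 0.0255 grip 29.7
shift [0.0007 0.0009 0.0379] turn 0.0003 rad (0.0 deg)
```

```bash
J="python3 -m jog"
$J '[[[-1,0,0,0.02,0],[-1,0,0,0.03,0],[-1,0,0,0.037,0],[-1,0,0,0.037,0],[-1,0,0,0.037,0]]]' 
$J '[[[0,0,0,0,0],[0,0,0,0,0],[0,0,0,0,0],[0,0,0,0,0],[0,0,0,0,0]]]' 
$J '[[[0,0,0,-0.03,0],[0,0,0,-0.06,0],[0,0,0,-0.09,0],[0,0,0,-0.09,0],[0,0,0,-0.09,0]]]' 
$J '[[[0.1,-0.04,0.03,0,0],[0.1,-0.04,0.06,0,0],[0.1,-0.04,0.1,0,0],[0.1,-0.04,0.13,0,0],[0.1,-0.04,0.13,0,0]]]' 
$J '[[[0.1,-0.04,0.03,0,0],[0.1,-0.04,0.06,0,0],[0.1,-0.04,0.1,0,0],[0.1,-0.04,0.13,0,0],[0.1,-0.04,0.13,0,0]]]' 
$J '[[[0.1,-0.04,0.03,0,0],[0.1,-0.04,0.06,0,0],[0.1,-0.04,0.1,0,0],[0.1,-0.04,0.12,0,0],[0.1,-0.04,0.12,0,0]]]' 
python3 plan.py 0.5708 0.0548 0.02 184
python3 - <<'E'
from h import *
cv2.imwrite("pics/t4.png",np.hstack([crop("top",340,160,200,160,400,320),crop("scene",110,130,200,160,400,320)]))
E
```

```text
time: 18.03
tool_pos: [0.4513, -0.3341, 0.0139]
tool_rot: [3.141, -0.0, -3.072]
contact_force: [-0.6, 0.1, 0.2]
opening: 0.0261
grip_force: 29.7
time: 18.45
tool_pos: [0.4512, -0.3344, 0.014]
tool_rot: [-3.141, 0.0, -3.072]
contact_force: [-0.3, 0.1, 0.2]
opening: 0.0458
grip_force: 0.0
time: 18.87
tool_pos: [0.452, -0.335, 0.1056]
tool_rot: [-3.138, 0.003, -3.072]
contact_force: [0.9, 0.0, -0.2]
opening: 0.0458
grip_force: 0.0
time: 19.28
tool_pos: [0.4801, -0.196, 0.102]
tool_rot: [3.137, -0.005, -3.069]
contact_force: [0.1, -0.3, 0.6]
opening: 0.0509
grip_force: 0.0
time: 19.7
tool_pos: [0.5114, -0.0648, 0.1023]
tool_rot: [3.139, -0.004, -3.068]
contact_force: [-0.5, 0.0, -0.7]
opening: 0.0506
grip_force: 0.0
time: 20.12
tool_pos: [0.5438, 0.0561, 0.1025]
tool_rot: [3.141, -0.002, -3.069]
contact_force: [-0.1, -0.1, 0.5]
opening: 0.0501
grip_force: 0.0
t 20.12 pos [0.5438 0.0561 0.1025] yaw -175.82 q [-0.04  0.52  1.64  0.    0.98 -1.68] F [-0.1 -0.1  0.5] open 0.0501 grip 0.0
shift [-0.027  -0.0033  0.0825] turn 0.0031 rad (0.2 deg)
```

View pics/t4.png

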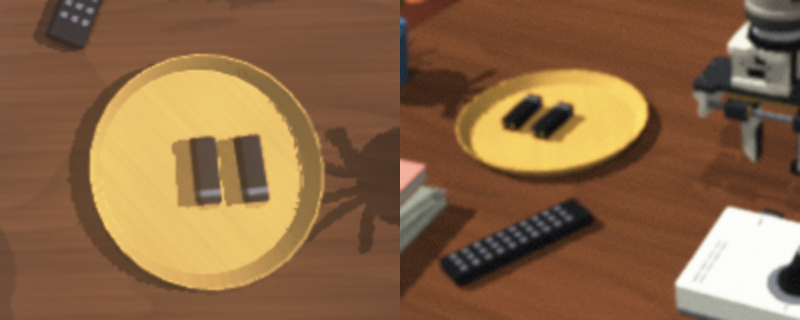

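Two packs lie flat in the tray, at (205,170) and (252,168) in the top crop. Next is the third.

```bash
J="python3 -m jog"
$J '[[[0.1,-0.027,-0.001,0,0],[0.1,-0.027,-0.001,0.02,0],[0.1,-0.027,-0.001,0.05,0],[0.1,-0.027,-0.001,0.05,0],[0.1,-0.027,-0.001,0.05,0]]]' 
python3 plan.py 0.5708 0.0548 0.02 184
```

```text
time: 20.63
tool_pos: [0.5705, 0.0523, 0.0523]
tool_rot: [3.141, -0.004, -3.074]
contact_force: [-0.4, 0.5, 0.7]
opening: 0.0501
grip_force: 0.0
t 20.63 pos [0.5705 0.0523 0.0523] yaw -176.14 q [-0.04  0.63  1.6  -0.    0.91 -1.68] F [-0.4  0.5  0.7] open 0.0501 grip 0.0
shift [-0.0006  0.0025  0.0323] turn -0.0025 rad (-0.1 deg)
```

```bash
J="python3 -m jog"
$J '[[[0.1,0,0.002,0.02,0],[0.1,0,0.002,0.031,0],[0.1,0,0.002,0.031,0],[0.1,0,0.002,0.031,0],[0.1,0,0.002,0.031,0]]]' 
$J '[[[-1,0,0,0,0],[-1,0,0,0,0],[-1,0,0,0,0],[-1,0,0,0,0],[-1,0,0,0,0]]]' 30
$J '[[[-1,0,0,0,0],[-1,0,0,0,0],[-1,0,0,0,0]]]'
$J '[[[-1,0.015,0,0,0],[-1,0.03,0,0,0],[-1,0.045,0,0,0],[-1,0.06,0,0,0],[-1,0.07,0,0,0]]]' 
$J '[[[-1,0,0,-0.02,0],[-1,0,0,-0.05,0],[-1,0,0,-0.065,0],[-1,0,0,-0.065,0],[-1,0,0,-0.065,0]]]' 
python3 plan.py 0.4470 -0.272 0.085 184; python3 tray.py
```

```text
time: 21.05
tool_pos: [0.5721, 0.0557, 0.0238]
tool_rot: [-3.141, 0.001, -3.073]
contact_force: [-0.4, 0.1, -0.0]
opening: 0.0507
grip_force: 0.0
time: 21.47
tool_pos: [0.5716, 0.056, 0.023]
tool_rot: [3.142, 0.0, -3.072]
contact_force: [0.6, -0.8, 1.5]
opening: 0.0257
grip_force: 29.8
time: 21.72
tool_pos: [0.5715, 0.056, 0.023]
tool_rot: [3.142, 0.0, -3.072]
contact_force: [-0.7, -0.1, 3.1]
opening: 0.0261
grip_force: 29.8
time: 22.13
tool_pos: [0.4999, 0.0512, 0.0224]
tool_rot: [3.141, -0.002, -3.072]
contact_force: [-0.7, -0.1, -1.2]
opening: 0.026
grip_force: 29.8
time: 22.55
tool_pos: [0.5019, 0.0512, 0.088]
tool_rot: [-3.142, 0.001, -3.072]
contact_force: [-0.3, -0.2, -1.9]
opening: 0.0259
grip_force: 29.8
t 22.55 pos [0.5019 0.0512 0.088 ] yaw -176.03 q [-0.05  0.48  1.77  0.    0.89 -1.69] F [-0.3 -0.2 -1.9] open 0.0259 grip 29.8
shift [ 0.0771 -0.3186  0.0029] turn -0.0006 rad (-0.0 deg)
tray px 442.589599609375 245.7042999267578 59.95933151245117 [ 0.4751 -0.3308  0.02  ]
handset [0.6139 0.2654 0.018 ] len 0.0073 0.0702 axis deg -180.0
```

```bash
J="python3 -m jog"
$J '[[[-1,0.026,-0.03,0,0],[-1,0.026,-0.06,0,0],[-1,0.026,-0.09,0,0],[-1,0.026,-0.106,0,0],[-1,0.026,-0.106,0,0]]]' 
$J '[[[-1,0.026,-0.03,0,0],[-1,0.026,-0.06,0,0],[-1,0.026,-0.09,0,0],[-1,0.026,-0.106,0,0],[-1,0.026,-0.106,0,0]]]' 
$J '[[[-1,0.025,-0.03,0,0],[-1,0.025,-0.06,0,0],[-1,0.025,-0.09,0,0],[-1,0.025,-0.106,0,0],[-1,0.025,-0.106,0,0]]]' 
$J '[[[-1,0,0,0.025,0],[-1,0,0,0.035,0],[-1,0,0,0.035,0],[-1,0,0,0.035,0],[-1,0,0,0.035,0]]]' 
python3 plan.py 0.4470 -0.272 0.015 184
```

```text
time: 23.02
tool_pos: [0.4826, -0.0591, 0.0863]
tool_rot: [3.142, -0.002, -3.076]
contact_force: [0.8, -0.3, -0.6]
opening: 0.0259
grip_force: 29.8
time: 23.43
tool_pos: [0.4644, -0.166, 0.0866]
tool_rot: [3.141, -0.001, -3.075]
contact_force: [-0.4, 0.3, -1.2]
opening: 0.026
grip_force: 29.8
time: 23.85
tool_pos: [0.447, -0.273, 0.0867]
tool_rot: [3.142, -0.0, -3.074]
contact_force: [-0.5, 0.7, -0.7]
opening: 0.0256
grip_force: 29.8
time: 24.27
tool_pos: [0.4471, -0.2706, 0.053]
tool_rot: [3.141, -0.0, -3.071]
contact_force: [0.2, 0.3, -0.4]
opening: 0.0257
grip_force: 29.8
t 24.27 pos [ 0.4471 -0.2706  0.053 ] yaw -175.98 q [-0.69  0.56  1.75  0.    0.83 -2.33] F [ 0.2  0.3 -0.4] open 0.0257 grip 29.8
shift [ 0.0002 -0.0014  0.038 ] turn 0.0004 rad (0.0 deg)
```

```bash
J="python3 -m jog"
$J '[[[-1,0,0,0.02,0],[-1,0,0,0.03,0],[-1,0,0,0.037,0],[-1,0,0,0.037,0],[-1,0,0,0.037,0]]]' 
$J '[[[0,0,0,0,0],[0,0,0,0,0],[0,0,0,0,0],[0,0,0,0,0],[0,0,0,0,0]]]' 
$J '[[[0,0,0,-0.03,0],[0,0,0,-0.07,0],[0,0,0,-0.11,0],[0,0,0,-0.11,0],[0,0,0,-0.11,0]]]' 
$J '[[[0.3,-0.02,0.03,0,0],[0.3,-0.04,0.06,0,0],[0.3,-0.06,0.09,0,0],[0.3,-0.066,0.099,0,0],[0.3,-0.066,0.099,0,0]]]' 
$J '[[[0.3,-0.02,0.03,0,0],[0.3,-0.04,0.06,0,0],[0.3,-0.06,0.09,0,0],[0.3,-0.066,0.099,0,0],[0.3,-0.066,0.099,0,0]]]' 
$J '[[[0.3,-0.02,0.03,0,0],[0.3,-0.04,0.06,0,0],[0.3,-0.06,0.09,0,0],[0.3,-0.066,0.099,0,0],[0.3,-0.066,0.099,0,0]]]' 
$J '[[[0.3,-0.02,0.03,0,0],[0.3,-0.04,0.06,0,0],[0.3,-0.06,0.09,0,0],[0.3,-0.066,0.099,0,0],[0.3,-0.066,0.099,0,0]]]' 
python3 plan.py 0.6835 0.1405 0.066 184
python3 - <<'E'
from h import *
cv2.imwrite("pics/t5.png",np.hstack([crop("top",340,160,200,160,400,320),crop("scene",110,130,200,160,400,320)]))
E
```

```text
time: 24.68
tool_pos: [0.4468, -0.2713, 0.0158]
tool_rot: [3.141, -0.0, -3.072]
contact_force: [0.1, 0.2, -0.2]
opening: 0.0261
grip_force: 29.8
time: 25.1
tool_pos: [0.4469, -0.2715, 0.016]
tool_rot: [-3.141, 0.0, -3.072]
contact_force: [-0.6, -1.2, 0.2]
opening: 0.0454
grip_force: 0.0
time: 25.52
tool_pos: [0.448, -0.2723, 0.1281]
tool_rot: [-3.138, 0.004, -3.072]
contact_force: [0.1, 0.5, -1.4]
opening: 0.0458
grip_force: 0.0
time: 25.93
tool_pos: [0.506, -0.1654, 0.1242]
tool_rot: [3.14, -0.002, -3.069]
contact_force: [-0.4, -0.0, -0.3]
opening: 0.0592
grip_force: 0.0
time: 26.35
tool_pos: [0.565, -0.0634, 0.1246]
tool_rot: [3.141, -0.001, -3.069]
contact_force: [0.6, -0.6, 0.4]
opening: 0.0598
grip_force: 0.0
time: 26.77
tool_pos: [0.624, 0.0389, 0.1248]
tool_rot: [-3.142, -0.001, -3.071]
contact_force: [-0.4, -0.2, -0.0]
opening: 0.0596
grip_force: 0.0
time: 27.18
tool_pos: [0.683, 0.1416, 0.1247]
tool_rot: [-3.141, -0.001, -3.071]
contact_force: [0.2, -0.6, -0.4]
opening: 0.0596
grip_force: 0.0
t 27.18 pos [0.683  0.1416 0.1247] yaw -175.97 q [ 0.09  0.75  1.12 -0.    1.27 -1.55] F [ 0.2 -0.6 -0.4] open 0.0596 grip 0.0
shift [-0.0005 -0.0011  0.0587] turn 0.0005 rad (0.0 deg)
```

View pics/t5.png

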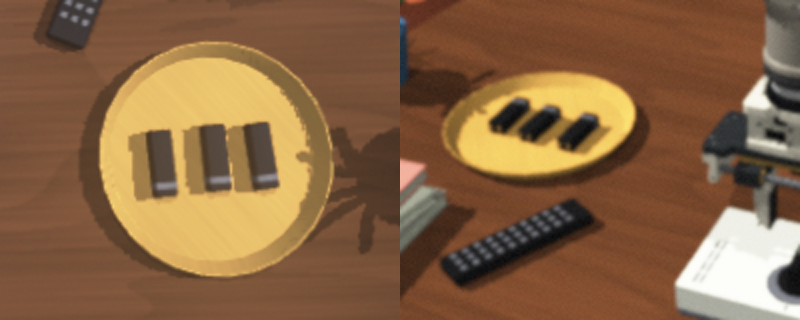

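All three packs lie flat in the tray, at (162,163), (216,157) and (261,155). The tray was nudged to about (215,158), but every pack is still well inside it. Now the dial to 4.

```bash
J="python3 -m jog"
$J '[[[0.3,0,0,0.025,0],[0.3,0,0,0.05,0],[0.3,0,0,0.059,0],[0.3,0,0,0.059,0],[0.3,0,0,0.059,0]]]'
$J '[[[-1,0,0,0,0],[-1,0,0,0,0],[-1,0,0,0,0],[-1,0,0,0,0],[-1,0,0,0,0]]]' 25
$J '[[[-1,0,0,0,0],[-1,0,0,0,0],[-1,0,0,0,0],[-1,0,0,0,0],[-1,0,0,0,0]]]'
$J '[[[-1,0,0,0,0.1],[-1,0,0,0,0.2],[-1,0,0,0,0.3],[-1,0,0,0,0.4],[-1,0,0,0,0.5]]]'
$J '[[[-1,0,0,0,0.1],[-1,0,0,0,0.2],[-1,0,0,0,0.3],[-1,0,0,0,0.4],[-1,0,0,0,0.5]]]'
$J '[[[-1,0,0,0,0.1],[-1,0,0,0,0.2],[-1,0,0,0,0.3],[-1,0,0,0,0.4],[-1,0,0,0,0.5]]]'
$J '[[[-1,0,0,0,0.1],[-1,0,0,0,0.2],[-1,0,0,0,0.3],[-1,0,0,0,0.4],[-1,0,0,0,0.5]]]'
$J '[[[-1,0,0,0,0.094],[-1,0,0,0,0.094],[-1,0,0,0,0.094],[-1,0,0,0,0.094],[-1,0,0,0,0.094]]]'
python3 plan.py 0.6835 0.1405 0.066 64
```

```text
time: 27.7
tool_pos: [0.6826, 0.1402, 0.067]
tool_rot: [-3.141, -0.001, -3.074]
contact_force: [0.4, 0.5, 0.8]
opening: 0.0599
grip_force: 0.0
time: 28.12
tool_pos: [0.683, 0.1421, 0.0673]
tool_rot: [3.142, 0.001, -3.072]
contact_force: [-0.5, -0.7, 0.1]
opening: 0.0308
grip_force: 0.0
time: 28.53
tool_pos: [0.6829, 0.1406, 0.0668]
tool_rot: [-3.14, -0.0, -3.073]
contact_force: [-0.3, -5.3, 0.5]
opening: 0.0137
grip_force: 25.0
time: 28.95
tool_pos: [0.683, 0.1411, 0.0668]
tool_rot: [-3.141, 0.001, 2.706]
contact_force: [0.6, -3.6, 0.7]
opening: 0.0139
grip_force: 25.0
time: 29.37
tool_pos: [0.6833, 0.1415, 0.0669]
tool_rot: [3.141, 0.001, 2.206]
contact_force: [2.1, -2.2, -0.2]
opening: 0.0138
grip_force: 25.0
time: 29.78
tool_pos: [0.6838, 0.1417, 0.0668]
tool_rot: [3.139, 0.0, 1.706]
contact_force: [4.7, -1.6, -1.9]
opening: 0.0138
grip_force: 25.0
time: 30.2
tool_pos: [0.6843, 0.1416, 0.0668]
tool_rot: [3.138, -0.001, 1.206]
contact_force: [5.8, -2.5, -2.0]
opening: 0.0137
grip_force: 25.0
time: 30.62
tool_pos: [0.6844, 0.1416, 0.0668]
tool_rot: [3.138, -0.002, 1.117]
contact_force: [5.9, -1.9, -3.0]
opening: 0.0138
grip_force: 25.0
t 30.62 pos [0.6844 0.1416 0.0668] yaw 63.98 q [ 0.09  0.81  1.18 -0.    1.15  0.55] F [ 5.9 -1.9 -3. ] open 0.0138 grip 25.0
shift [-0.0014 -0.0004  0.0008] turn -0.0004 rad (-0.0 deg)
```

```bash
J="python3 -m jog"
$J '[[[0.2,0,0,0,0],[0.2,0,0,0,0],[0.2,0,0,0,0],[0.2,0,0,0,0],[0.2,0,0,0,0]]]' 
$J '[[[0.5,0,0,-0.03,0],[0.5,0,0,-0.06,0],[0.5,0,0,-0.09,0],[0.5,0,0,-0.1,0],[0.5,0,0,-0.1,0]]]' 
$J '[[[1,-0.04,-0.02,0,-0.1],[1,-0.08,-0.02,0,-0.2],[1,-0.12,-0.02,0,-0.3],[1,-0.12,-0.02,0,-0.4],[1,-0.12,-0.02,0,-0.4]]]' 
python3 plan.py
python3 - <<'E'
from h import *
cv2.imwrite("pics/t6.png",np.vstack([crop("top",100,110,200,75,800,300),crop("top",100,185,200,75,800,300)]))
cv2.imwrite("pics/s6.png",crop("scene",240,210,240,120,800,400))
E
```

```text
time: 31.03
tool_pos: [0.6826, 0.1421, 0.0667]
tool_rot: [-3.141, 0.0, 1.117]
contact_force: [0.2, 0.0, -1.0]
opening: 0.0428
grip_force: 0.0
time: 31.45
tool_pos: [0.6844, 0.1422, 0.1707]
tool_rot: [3.136, -0.004, 1.117]
contact_force: [0.1, 0.2, 0.2]
opening: 0.0683
grip_force: 0.0
time: 31.87
tool_pos: [0.6106, 0.041, 0.1651]
tool_rot: [-3.138, -0.0, 1.517]
contact_force: [-0.2, 0.2, 0.3]
opening: 0.0911
grip_force: 0.0
t 31.87 pos [0.6106 0.041  0.1651] yaw 86.93 q [-0.06  0.56  1.37  0.    1.22 -0.  ] F [-0.2  0.2  0.3] open 0.0911 grip 0.0
```

View pics/t6.png

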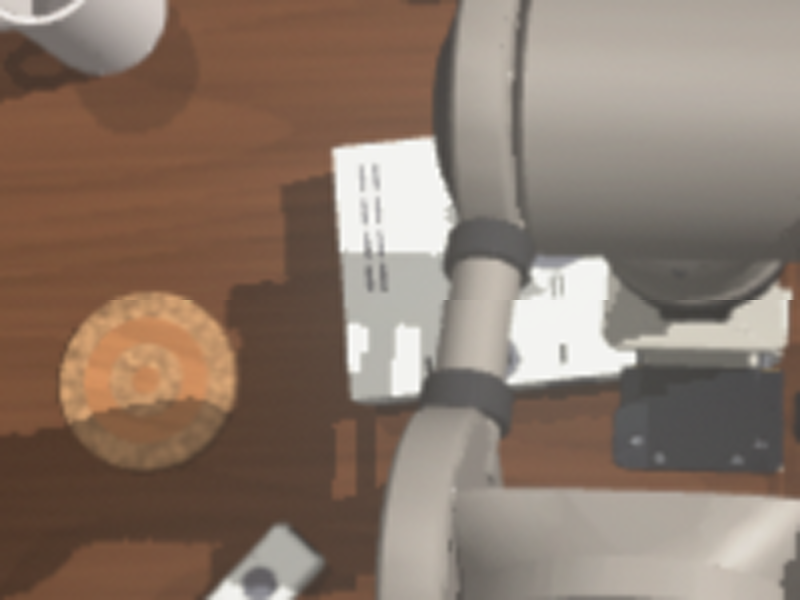

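View pics/s6.png

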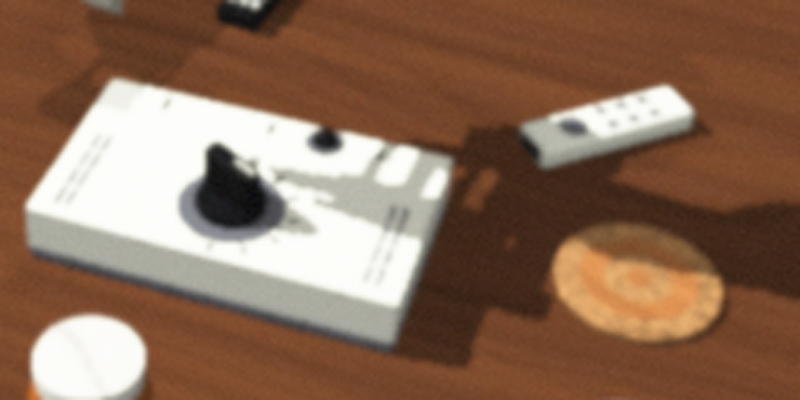

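The remote's nose is unmoved, at (282,523)–(325,562) in the top crop and (521,123)–(543,150) in the scene crop. The dial bar stands at about click 4.

```bash
python3 - <<'E'
from h import *
S=lambda u,v:((u+.5)*.3-.5+240,(v+.5)*.3-.5+210)
T=lambda u,v:((u+.5)/4-.5+100,(v+.5)/4-.5+110)
for a,b in (((282,523),(543,150)),((325,562),(521,123))): print(tri(T(*a),S(*b)))
E
python3 plan.py 0.447 0.338 0.13 136.7
```

```text
(array([0.50501542, 0.30741564, 0.01829147]), np.float64(0.00035686776708240294))
(array([0.48084231, 0.28339158, 0.01694757]), np.float64(0.003412264300156811))
t 32.02 pos [0.6122 0.0436 0.1657] yaw 86.77 q [-0.05  0.56  1.36  0.    1.22  0.  ] F [-0.   0.3  0.1] open 0.0918 grip 0.0
shift [ 0.2846 -0.1815  0.036 ] turn -0.8715 rad (-49.9 deg)
```

Heights check out at 17–18 mm.

```bash
J="python3 -m jog"
$J '[[[1,0.03,-0.02,0,0],[1,0.06,-0.04,0,0],[1,0.09,-0.06,0,0],[1,0.12,-0.08,0,0],[1,0.142,-0.091,0,0]]]' 
$J '[[[1,0.03,-0.02,0,0],[1,0.06,-0.04,0,0],[1,0.09,-0.06,0,0],[1,0.12,-0.08,0,0],[1,0.142,-0.091,0,0]]]' 
$J '[[[1,0,0,0,-0.1],[1,0,0,0,-0.2],[1,0,0,0,-0.3],[1,0,0,0,-0.4],[1,0,0,0,-0.44]]]' 
$J '[[[1,0,0,0.03,-0.1],[1,0,0,0.05,-0.2],[1,0,0,0.07,-0.3],[1,0,0,0.09,-0.4],[1,0,0,0.1,-0.43]]]' 
python3 plan.py 0.447 0.338 0.011 136.7
```

```text
time: 32.43
tool_pos: [0.5268, 0.193, 0.1661]
tool_rot: [-3.14, -0.0, 1.517]
contact_force: [0.7, 0.1, 0.3]
opening: 0.0916
grip_force: 0.0
time: 32.85
tool_pos: [0.4431, 0.3397, 0.1662]
tool_rot: [-3.14, -0.0, 1.518]
contact_force: [0.7, -1.0, -0.3]
opening: 0.0916
grip_force: 0.0
time: 33.27
tool_pos: [0.4452, 0.3376, 0.1661]
tool_rot: [-3.141, -0.0, 1.962]
contact_force: [-1.1, -0.1, 0.7]
opening: 0.0917
grip_force: 0.0
time: 33.68
tool_pos: [0.4441, 0.3368, 0.0637]
tool_rot: [-3.138, -0.001, 2.391]
contact_force: [-0.9, -0.1, -0.2]
opening: 0.0913
grip_force: 0.0
t 33.68 pos [0.4441 0.3368 0.0637] yaw 137.02 q [ 0.51  0.59  1.64  0.    0.91 -0.31] F [-0.9 -0.1 -0.2] open 0.0913 grip 0.0
shift [-0.0014  0.003   0.0527] turn 0.0056 rad (0.3 deg)
```

```bash
J="python3 -m jog"
$J '[[[0.5,-0.001,0.002,0.03,0.004],[0.5,-0.001,0.002,0.045,0.004],[0.5,-0.001,0.002,0.052,0.004],[0.5,-0.001,0.002,0.052,0.004],[0.5,-0.001,0.002,0.052,0.004]]]' 
python3 plan.py
$J '[[[-1,0,0,0,0],[-1,0,0,0,0],[-1,0,0,0,0],[-1,0,0,0,0],[-1,0,0,0,0]]]' 30
$J '[[[-1,0,0,0,0],[-1,0,0,0,0],[-1,0,0,0,0]]]'
$J '[[[-1,0,0,-0.01,0],[-1,0,0,-0.025,0],[-1,0,0,-0.041,0],[-1,0,0,-0.041,0],[-1,0,0,-0.041,0]]]' 
$J '[[[-1,-0.02,-0.004,0,0],[-1,-0.04,-0.008,0,0],[-1,-0.06,-0.012,0,0],[-1,-0.08,-0.0175,0,0],[-1,-0.08,-0.0175,0,0]]]' 
python3 plan.py 0.4935 0.2703 0.052 136.7
python3 - <<'E'
from h import *
cv2.imwrite("pics/a7.png",np.vstack([crop("top",130,130,160,60,800,300),crop("scene",300,200,160,60,800,300)]))
E
```

```text
time: 34.1
tool_pos: [0.4478, 0.3377, 0.0147]
tool_rot: [3.142, -0.0, 2.383]
contact_force: [0.6, 0.3, 0.3]
opening: 0.0693
grip_force: 0.0
t 34.10 pos [0.4478 0.3377 0.0147] yaw 136.53 q [ 0.51  0.67  1.67  0.    0.81 -0.3 ] F [0.6 0.3 0.3] open 0.0693 grip 0.0
time: 34.52
tool_pos: [0.4482, 0.3372, 0.0153]
tool_rot: [3.14, 0.0, 2.383]
contact_force: [-0.3, 0.6, 0.7]
opening: 0.0401
grip_force: 0.3
time: 34.77
tool_pos: [0.4483, 0.3372, 0.0152]
tool_rot: [3.14, 0.0, 2.383]
contact_force: [-0.5, 0.5, 5.1]
opening: 0.0358
grip_force: 30.0
time: 35.18
tool_pos: [0.4481, 0.3371, 0.0564]
tool_rot: [3.14, 0.0, 2.383]
contact_force: [0.4, 0.4, -1.0]
opening: 0.0355
grip_force: 30.0
time: 35.6
tool_pos: [0.495, 0.2663, 0.0545]
tool_rot: [-3.14, 0.0, 2.38]
contact_force: [-0.0, 0.5, -0.7]
opening: 0.0354
grip_force: 30.0
t 35.60 pos [0.495  0.2663 0.0545] yaw 136.38 q [ 0.36  0.61  1.64 -0.    0.9  -0.45] F [-0.   0.5 -0.7] open 0.0354 grip 30.0
shift [0.0039 0.0018 0.0025] turn -0.0056 rad (-0.3 deg)
```

View pics/a7.png

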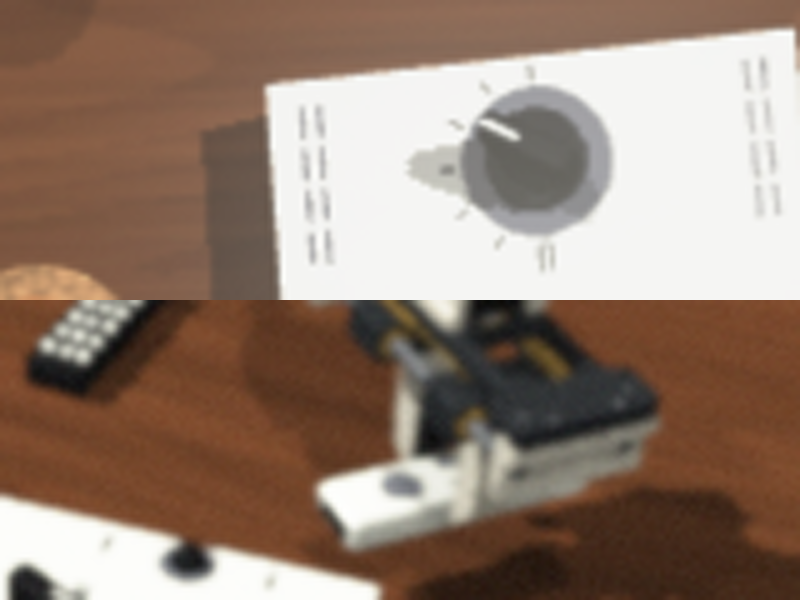

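The pointer is on click 4, at (498,130). The remote is level in the grip with its nose at (335,515), facing the receiver at (187,557). Now holding.

```bash
J="python3 -m jog"
for i in 1 2 3 4 5 6; do $J '[[[-1,0,0,0,0],[-1,0,0,0,0],[-1,0,0,0,0],[-1,0,0,0,0],[-1,0,0,0,0]]]' | grep -A1 -E "time|opening|tool_pos"; done
python3 plan.py 0.5943 0.3955 0.07 136.7
```

```text
time: 36.12
tool_pos: [0.4936, 0.2697, 0.0557]
tool_rot: [3.142, -0.0, 2.384]
--
opening: 0.0355
grip_force: 30.0
time: 36.53
tool_pos: [0.4939, 0.2692, 0.0558]
tool_rot: [3.141, -0.0, 2.383]
--
opening: 0.0359
grip_force: 30.0
time: 36.95
tool_pos: [0.4939, 0.2692, 0.0557]
tool_rot: [3.142, -0.0, 2.383]
--
opening: 0.0356
grip_force: 30.0
time: 37.37
tool_pos: [0.4939, 0.2693, 0.0558]
tool_rot: [3.141, -0.0, 2.383]
--
opening: 0.0355
grip_force: 30.0
time: 37.78
tool_pos: [0.4939, 0.2693, 0.0557]
tool_rot: [3.142, -0.0, 2.383]
--
opening: 0.0358
grip_force: 30.0
time: 38.2
tool_pos: [0.4939, 0.2693, 0.0557]
tool_rot: [3.141, -0.0, 2.383]
--
opening: 0.0353
grip_force: 30.0
t 38.20 pos [0.4939 0.2693 0.0557] yaw 136.52 q [ 0.36  0.61  1.63  0.    0.9  -0.45] F [-1.   0.  -1.3] open 0.0353 grip 30.0
shift [ 0.014   0.1607 -0.0142] turn -0.0031 rad (-0.2 deg)
```

```bash
J="python3 -m jog"
$J '[[[-1,0,0,-0.02,0],[-1,0,0,-0.04,0],[-1,0,0,-0.05,0],[-1,0,0,-0.05,0],[-1,0,0,-0.05,0]]]' 
$J '[[[-1,0.014,0.03,0,0],[-1,0.014,0.06,0,0],[-1,0.014,0.09,0,0],[-1,0.014,0.12,0,0],[-1,0.014,0.15,0,0]]]' 
$J '[[[-1,0,0.01,0,0],[-1,0,0.01,0.02,0],[-1,0,0.01,0.04,0],[-1,0,0.01,0.05,0],[-1,0,0.01,0.05,0]]]' 
python3 plan.py 0.5943 0.3955 0.022 136.7
```

```text
time: 38.62
tool_pos: [0.494, 0.2693, 0.1058]
tool_rot: [3.141, 0.0, 2.383]
contact_force: [-0.2, 0.0, -1.5]
opening: 0.0356
grip_force: 30.0
time: 39.03
tool_pos: [0.587, 0.3885, 0.1038]
tool_rot: [-3.139, -0.001, 2.383]
contact_force: [0.6, 0.7, -1.7]
opening: 0.0353
grip_force: 30.0
time: 39.45
tool_pos: [0.5914, 0.3937, 0.0508]
tool_rot: [-3.134, -0.003, 2.383]
contact_force: [-0.4, -0.3, -0.4]
opening: 0.0355
grip_force: 30.0
t 39.45 pos [0.5914 0.3937 0.0508] yaw 136.52 q [ 0.48  0.85  1.14  0.    1.16 -0.33] F [-0.4 -0.3 -0.4] open 0.0355 grip 30.0
shift [-0.0009  0.0035  0.0288] turn -0.0031 rad (-0.2 deg)
```

```bash
J="python3 -m jog"
$J '[[[-1,0,0,0.015,0],[-1,0,0,0.025,0],[-1,0,0,0.03,0],[-1,0,0,0.03,0],[-1,0,0,0.03,0]]]' 
$J '[[[-1,0,0,0,0],[-1,0,0,0,0],[-1,0,0,0,0]]]' 
python3 plan.py 0.5943 0.3955 0.022 136.7
```

```text
time: 39.87
tool_pos: [0.5939, 0.395, 0.0259]
tool_rot: [3.142, -0.0, 2.383]
contact_force: [0.1, 0.1, -1.9]
opening: 0.0354
grip_force: 30.0
time: 40.12
tool_pos: [0.5942, 0.3952, 0.0266]
tool_rot: [3.14, 0.0, 2.383]
contact_force: [-0.1, 0.4, -1.6]
opening: 0.0359
grip_force: 30.0
t 40.12 pos [0.5942 0.3952 0.0266] yaw 136.53 q [ 0.48  0.88  1.15  0.    1.11 -0.33] F [-0.1  0.4 -1.6] open 0.0359 grip 30.0
shift [0.0001 0.0003 0.0046] turn -0.0030 rad (-0.2 deg)
```

```bash
J="python3 -m jog"
$J '[[[-1,0,0,0.002,0],[-1,0,0,0.0045,0],[-1,0,0,0.0045,0],[-1,0,0,0.0045,0]]]' 
$J '[[[0.2,0,0,0,0],[0.2,0,0,0,0],[0.2,0,0,0,0],[0.2,0,0,0,0],[0.2,0,0,0,0]]]' 
$J '[[[0.5,0,0,0,0],[0.5,0,0,-0.03,0],[0.5,0,0,-0.06,0],[0.5,0,0,-0.1,0],[0.5,0,0,-0.12,0]]]' 
$J '[[[0.5,0.04,0,0,0],[0.5,0.08,0,0,0],[0.5,0.12,0,0,0],[0.5,0.15,0,0,0],[0.5,0.18,0,0,0]]]' 
$J '[[[0.5,0,-0.04,0,0],[0.5,0,-0.08,0,0],[0.5,0,-0.12,0,0],[0.5,0,-0.15,0,0],[0.5,0,-0.15,0,0]]]' 
$J '[[[0.5,0,0,0,0],[0.5,0,0,0,0],[0.5,0,0,0,0],[0.5,0,0,0,0],[0.5,0,0,0,0]]]' 
python3 - <<'E'
from h import *
cv2.imwrite("pics/t8.png",cv2.resize(robot.read_camera("top")[:,:,::-1],(800,600)))
E
```

```text
time: 40.45
tool_pos: [0.594, 0.3951, 0.0213]
tool_rot: [3.141, 0.0, 2.383]
contact_force: [0.2, -0.4, -0.3]
opening: 0.0358
grip_force: 30.0
time: 40.87
tool_pos: [0.5938, 0.395, 0.0212]
tool_rot: [-3.142, -0.0, 2.383]
contact_force: [0.0, -0.1, -0.3]
opening: 0.0546
grip_force: 0.0
time: 41.28
tool_pos: [0.5951, 0.3957, 0.1463]
tool_rot: [3.136, 0.002, 2.383]
contact_force: [0.7, 0.8, 1.1]
opening: 0.069
grip_force: 0.0
time: 41.7
tool_pos: [0.4615, 0.5201, 0.1415]
tool_rot: [3.141, -0.0, 2.384]
contact_force: [-0.5, 0.9, -0.4]
opening: 0.069
grip_force: 0.0
time: 42.12
tool_pos: [0.3549, 0.4058, 0.1407]
tool_rot: [-3.135, -0.001, 2.384]
contact_force: [0.4, 0.8, -0.6]
opening: 0.0688
grip_force: 0.0
time: 42.53
tool_pos: [0.3606, 0.4105, 0.141]
tool_rot: [3.141, -0.0, 2.383]
contact_force: [-0.6, -0.1, 0.8]
opening: 0.069
grip_force: 0.0
```

View pics/t8.png

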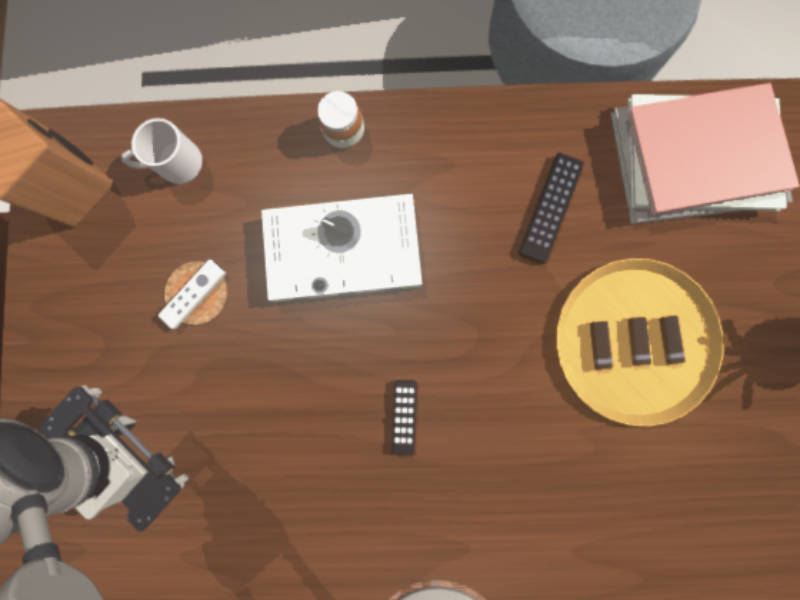

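The white remote lies centred on the coaster at (192,295). The three packs are flat in the tray at (600,345), (640,340) and (672,340). The dial is at 4, both black remotes are untouched, and the arm is clear.

```bash
python3 -c "
from cell import robot
print(robot.hand_in())"
```

```text
the job is handed in; nothing more can be done
None
```

The job is handed in (no verdict was returned): the dial was turned off and is now on click 4, all three packs lie flat in the tray, the white remote was held on the receiver for over 2 s and now lies on the coaster, and the black remotes were not moved.

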